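# Draught check on the test kiln

## Robot

A 6-joint arm with a two-finger parallel gripper is mounted at the origin on the work surface. World frame = base frame: x ahead of the robot, y to its left, z up, the work surface at z = 0. Lengths are in m, angles in degrees, forces in N, time in s.
With the tool pointing down it reaches from about 0.35 to 0.875 m from the base axis. Payload 4.2 kg.
Tool frame: the origin (TCP) lies at the very end of the fingers, on their centre line; the grasp point (between the pads) lies 19 mm behind it (r.grip_point_offset is the distance from the TCP to the grasp point, in m); z points along the fingers, y is the line along which they close (so a half turn about z gives the same grasp; the last joint's range is limited). The gripper opens to 87 mm and grips with 3 to 60 N. Pads are 19 mm wide; open, the fingers measure 117 mm over their backs; the gripper's body (75 mm by 190 mm) begins 51 mm behind the grasp point.
Start: joints at [-50.73, 22.042, 0.453, 0, -68.411, -14.817], TCP at [0.259, -0.569, 0.188] pointing down, gripper open.
Joint ranges: [-179.83, 179.83], [-69.29, 118.12], [-61.27, 80.66], [-181.25, 117.63], [-171.15, -9.14], [-177.46, 177.46]. Speed limits (degrees/s): [159.86, 159.86, 180, 180, 180, 180].

## Interface

Orientations are given as a 3x3 rotation matrix whose columns are the frame's x, y, z axes.
In Python, from station import r, cams gives the robot as it stands. The module is installed in compiled form; this text tells all that it offers.
- The arm moves only by the shell command python3 -m handwheel 'ROWS'. ROWS is JSON, a list that holds one entry, the list of rows, each a list of 7 numbers: the turn, a rotation vector about the tool's x, y, z in units of 6 degrees (1.0 is 6 degrees), then the shift along the tool's x, y, z in m, then the finger opening in m, from 0 to 0.087. In form: [[[ax, ay, az, x, y, z, jaw], ...]]. A call has 1 to 12 rows; each row shifts and turns the commanded pose from where the row before left it, along the tool's axes as they then stand; what a row does not reach is not made up. A row lasts 1/10 s, in which the tool goes at most 50 mm and 8.59 degrees, less where a joint would pass 70% of its speed; a pose out of reach is approached as far as the arm can. A call with a gripper value outside its range is refused whole. The fingers move at their own pace and stop on an object; the grip force is fixed at half the most. Time passes only in rows, so rows that do not move let the fingers close. It gives the time, the measured TCP pose, the force, the opening and the grip force at its end, in the units of the state.
- r.sense(): the state, without advancing time (a new reading comes with each control period).
- cams.capture(name): name is "side" or "top" or "wrist"; returns the picture (420x560x3 uint8, red, green, blue); there is no depth.
- cams.get_calibration(name): a dict with "camera_matrix" (3x3 intrinsics, pixels), "rvec" (rotation vector, rad) and "tvec" (3), from world to camera coordinates, as OpenCV has them; the wrist camera has in their place "T_tool_cam" (4x4, takes a point from camera to tool coordinates, whose origin is the TCP and whose axes are the flange's). Camera axes: x right, y down, z forward; pixel columns grow to the right and rows downward; lengths in m; the calibration is good to about 2 mm. A picture is of the moment at which its call begins: read the wrist's pose just before it. get_calibration takes no time and is no camera call.
- r.finish_job(): hands the job in; it is judged then, once.
The state is a dict: "time_s": time; "joints": joint angles; "joint_velocities": joint speeds; "effort": joint torques, N m; "tcp_pos": TCP position; "ee_rot": TCP orientation; "wrist_force": force on the tool from outside, world axes, zero at the start; "moment": the same for the moment, N m; "gripper_width": opening from 0.0 (shut) to 1.0 (fully open); "gripper_force": force on a finger pad.
Only numpy, scipy, OpenCV 4.12 (cv2) and the standard library are available. Lean on these libraries where they do the work, as an engineer would, in place of code of your own. Each camera call takes 0.05 s, during which the arm holds its last target. There are 200 camera calls.

## Task

Set up the test kiln for a draught reading: push the fired-clay vent sleeve fully home over the steel spigot on the kiln's lid and let go of it. Then take the draught probe by its handle out of the wooden stand, pass its blade down through the slot in the lid and finish while holding it there, upright and still, with the underside of the handle about 1 cm above the lid, not resting on it. Leave the mug and the jar alone.

Things in the scene. Friction and masses are not known exactly. Their poses are not given: they have to be found in the camera images.
- kiln: Fixed steel-jacketed test kiln, 240 x 240 mm, on the work surface; its flat firebrick lid is 30 mm thick with its top 180 mm above the surface. Origin at the centre of its underside, z up. A grey control box (50 mm deep, 130 wide, top 135 mm up) is on its +x face. Over the lid stands only the spigot. The chamber under the lid is 105 mm deep and empty.
- slot (a point): Centre of the mouth of the slot through the kiln's lid, at the lid's top face; 50 mm towards -x and 30 mm towards +y of the kiln's middle. z up; the slot is long along its y axis: 32 mm along y by 8 mm along x, straight down through the 30 mm lid, with its upper edges bevelled 3 mm.
- spigot (a point): Centre of the foot of the round steel vent spigot, at the lid's top face; 55 mm towards +x and 45 mm towards -y of the kiln's middle. z up. The spigot is 34 mm in diameter, 26 mm high, its top 5 mm tapered to 28 mm.
- sleeve_mid (a point): Centre, half-way up, of the loose fired-clay vent sleeve: a plain tube open at both ends, 46 mm outside, 38 mm bore, 70 mm long, about 0.12 kg, standing on end on the work surface (z along its bore). Either end may go down. It slides down the spigot freely; fully home, its lower end rests on the lid and its centre is 35 mm above the lid.
- stand: Fixed wooden block 80 x 80 mm, 85 mm high, origin at the centre of its underside, z up; a slot in its top, 10 mm along its x by 34 mm along its y and 78 mm deep, holds the probe's blade upright. It may stand on either side of the kiln.
- probe_handle (a point): Centre, half-way up, of the black plastic handle of the loose draught probe (about 0.16 kg in all). The handle is a block 24 mm along x, 42 mm along y, 60 mm along z (z up). Under it a flat steel blade, centred, hangs 70 mm down: 6 mm along x, 30 mm along y. It starts hanging in the stand, the handle's underside on the stand's top, so this point is 115 mm up. The probe is the same after a half turn about z.
- probe_shoulder (a point): The centre of the underside of the probe's handle, 30 mm below point probe_handle, where the blade begins; same axes.
- probe: The whole draught probe; its origin is the same point as point probe_shoulder.
- mug: Bystander: stoneware mug 85 mm high, 76 mm wide without its handle, origin at its underside. Leave it alone.
- glaze: Bystander: white glaze jar 110 mm high, 70 mm wide, origin at its underside. Leave it alone.
Not all that is in view belongs to the job. There is more than one size of the part that bears sleeve_mid; the job needs the smallest.

How it is judged:
By the outcome, as a careful person would: the job done as asked, in the order asked, and still so for the second after the job is handed in, while the arm keeps its last pose, push and grip.
It also fails if it takes over 72 s, if anything falls off the work surface, if the arm or the gripper's body presses on something with over 40 N, if the wrist force passes 120 N, or if a joint passes its speed limit or range.

## Working session

There is one attempt and no reset: what is moved stays moved. The work goes in short steps, Python scripts to look and compute and a shell command to move; the robot and the scene stay as the last step left them, time stands still between calls to the robot, and variables do not carry over. Pictures are saved under pics/ and viewed, at most 11 in all, crops included, and the job is handed in when it is done.

```bash
mkdir -p pics
python3 - <<'E'
from station import r,cams
import cv2,numpy as np
for n in("top","side"):
    im=cams.capture(n); cv2.imwrite(f"pics/{n}0.png",im[:,:,::-1])
    c=cams.get_calibration(n); R=cv2.Rodrigues(np.array(c["rvec"],float))[0]
    print(n,np.round(c["camera_matrix"],1).tolist(),np.round(-R.T@np.array(c["tvec"]).ravel(),3),np.round(R,2).tolist())
c=cams.get_calibration("wrist");print(c)
print(r.sense())
E
```

```text
top [[466.4, 0.0, 281.9], [0.0, 466.4, 207.9], [0.0, 0.0, 1.0]] [ 0.29  -0.034  1.53 ] [[0.02, -1.0, 0.01], [-0.98, -0.02, -0.19], [0.19, -0.01, -0.98]]
side [[409.1, 0.0, 280.2], [0.0, 409.1, 205.4], [0.0, 0.0, 1.0]] [0.059 0.472 0.908] [[-0.72, -0.69, -0.01], [-0.49, 0.53, -0.7], [0.49, -0.5, -0.72]]
{'camera_matrix': array([[339.51296366,   0.        , 277.11378071],
       [  0.        , 339.51296366, 204.67971931],
       [  0.        ,   0.        ,   1.        ]]), 'T_tool_cam': array([[ 1.49706001e-04, -9.61264394e-01, -2.75627905e-01,
         7.45307986e-02],
       [ 9.99999836e-01,  2.96428204e-04, -4.90661139e-04,
         6.31746981e-04],
       [ 5.53358967e-04, -2.75627786e-01,  9.61264281e-01,
        -1.95565233e-01],
       [ 0.00000000e+00,  0.00000000e+00,  0.00000000e+00,
         1.00000000e+00]])}
{'time_s': 0.1, 'joints': array([-5.07303100e+01,  2.20860753e+01,  3.87482143e-01, -2.48915803e-02,
       -6.84108039e+01, -1.48176549e+01]), 'joint_velocities': array([ 0.12278317, -0.15856383,  0.20425241,  0.04957425,  0.00619657,
        0.05757639]), 'effort': array([ 1.94611028e-03, -3.91690922e+01,  1.87937218e+01,  4.23193082e+00,
        1.34864525e-02, -8.25083021e-05]), 'tcp_pos': array([ 0.25847861, -0.56838271,  0.18717225]), 'ee_rot': array([[-9.10374382e-01, -4.13784585e-01, -8.95798356e-04],
       [-4.13785543e-01,  9.10372736e-01,  1.73383359e-03],
       [ 9.80767872e-05,  1.94910610e-03, -9.99998096e-01]]), 'wrist_force': array([ 0.11620983, -0.57936044,  0.55987633]), 'moment': array([-0.00312361, -0.00867106, -0.06932645]), 'gripper_force': 0.0, 'gripper_width': 0.9992405146789614}
```

View pics/top0.png

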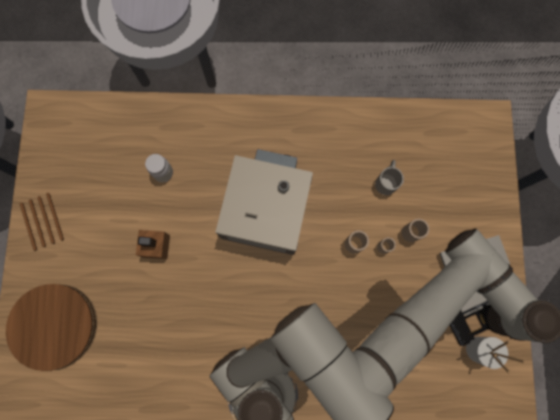

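View pics/side0.png

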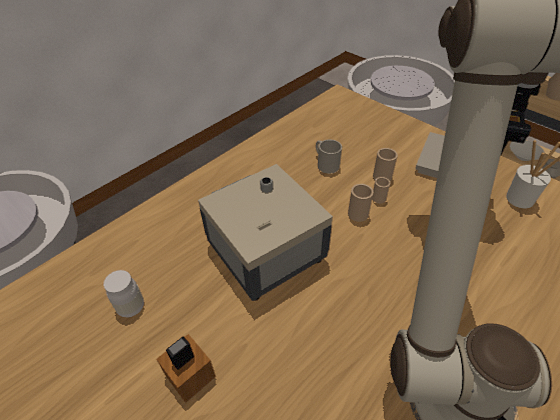

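The top view shows three tubes: A (358,242), B (388,246) and C (418,230). In the side view they are at (360,204), (382,190) and (386,166). B looks smallest in both views, so I'll confirm that in one crop. The mug is at (391,180), the jar at (157,167), the stand and probe at (150,243), and the kiln lid at (265,205).

```bash
cat > h.py <<'E'
from station import r,cams
import cv2,numpy as np
def cal(n):
    c=cams.get_calibration(n); K=np.array(c["camera_matrix"])
    if n=="wrist":
        s=r.sense(); T=np.eye(4);T[:3,:3]=s["ee_rot"];T[:3,3]=s["tcp_pos"]; T=T@c["T_tool_cam"]
        return K,T[:3,:3].T,T[:3,3]
    R=cv2.Rodrigues(np.array(c["rvec"],float))[0]
    return K,R,-R.T@np.array(c["tvec"]).ravel()
def ray(C,uv,z):
    K,R,o=C; uv=np.atleast_2d(np.array(uv,float))
    d=(np.linalg.inv(K)@np.c_[uv,np.ones(len(uv))].T).T@R
    return o+d*((z-o[2])/d[:,2])[:,None]
def proj(C,P):
    K,R,o=C; q=(np.atleast_2d(P)-o)@R.T@K.T; return q[:,:2]/q[:,2:]
E
python3 - <<'E'
from h import *
t=cv2.imread("pics/top0.png"); s=cv2.imread("pics/side0.png")
a=cv2.resize(t[145:265,205:440],None,fx=3.4,fy=3.4,interpolation=2)
b=cv2.resize(s[130:240,300:460],None,fx=2,fy=2,interpolation=2)
out=np.zeros((a.shape[0]+190,a.shape[1],3),np.uint8); out[:a.shape[0]]=a
out[a.shape[0]:,:320]=b[:190]
c=cv2.resize(t[220:270,125:185],None,fx=3.8,fy=3.8,interpolation=2); out[a.shape[0]:,340:340+c.shape[1]]=c
cv2.imwrite("pics/crop1.png",out); print(out.shape)
C=cal("top");S=cal("side")
for p in([358,242],[388,246],[418,230]):
    print(p,ray(C,p,.07)[0].round(3))
for p in([360,190],[382,182],[386,153]): print(p,ray(S,p,.07)[0].round(3))
E
```

```text
(598, 799, 3)
[358, 242] [ 0.474 -0.289  0.07 ]
[388, 246] [ 0.464 -0.384  0.07 ]
[418, 230] [ 0.517 -0.481  0.07 ]
[360, 190] [ 0.498 -0.312  0.07 ]
[382, 182] [ 0.47  -0.384  0.07 ]
[386, 153] [ 0.539 -0.509  0.07 ]
```

View pics/crop1.png

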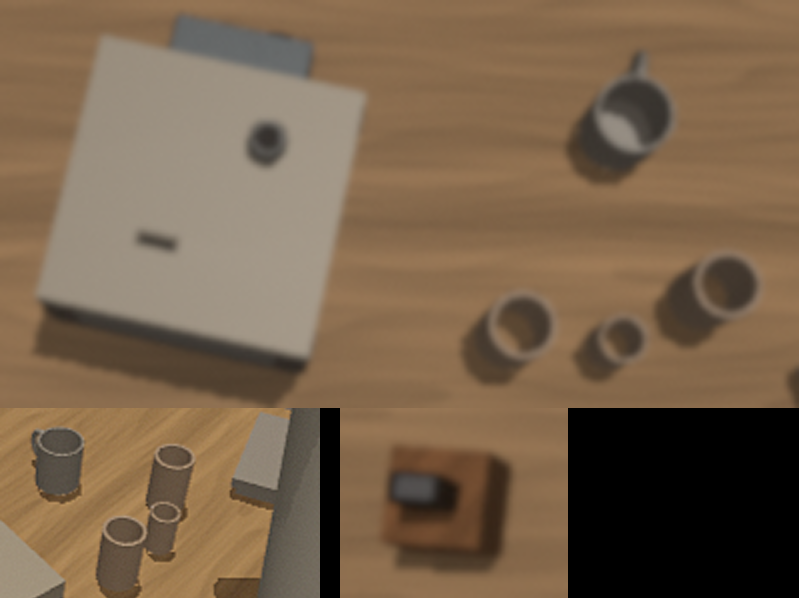

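The crop confirms B, at crop (622,340) or top pixel (388,245). It is clearly narrower than A and C and shorter in the side view, which fits 46 x 70 mm. Next I'll work out the kiln, slot, spigot, sleeve and stand positions from the pixels.

Run:
```python
from h import *
C=cal("top");S=cal("side")
f=lambda l:np.array(l)/3.4+[205,145]-.35
c=ray(C,f([(105,36),(367,93),(308,358),(40,298)]),.18); print(c.round(3).tolist(),c.mean(0).round(4),"sides",np.linalg.norm(c-np.roll(c,1,0),axis=1).round(3))
x=(c[0]+c[1]-c[2]-c[3]);yaw=np.degrees(np.arctan2(x[1],x[0]));print("yaw",yaw)
a=np.radians(yaw);R=np.array([[np.cos(a),-np.sin(a)],[np.sin(a),np.cos(a)]])
print("slot",c.mean(0)[:2]+R@[-.05,.03],ray(C,f([(156,241)]),.18),ray(S,[264,225],.18)); print("spigot",c.mean(0)[:2]+R@[.055,-.045],ray(C,f([(266,135)]),.206),ray(S,[266.5,181],.206))
print("sleeve",ray(C,f([(622,340)]),.07),ray(S,[382,182],.07))
g=lambda l:(np.array(l)-[340,408])/3.8+[125,220]-.35
print("handle",ray(C,g([(415,488)]),.145),ray(S,[179,347],.145))
st=ray(C,g([(394,446),(487,456),(478,548),(384,540)]),.085);print("stand",st.round(3).tolist(),st.mean(0),np.linalg.norm(st-np.roll(st,1,0),axis=1))
A=ray(C,f([(520,327)]),.1);print("A",A)
```

```text
[[0.716, 0.096, 0.18], [0.669, -0.137, 0.18], [0.434, -0.087, 0.18], [0.481, 0.143, 0.18]] [0.575  0.0038 0.18  ] sides [0.24  0.237 0.24  0.235]
yaw -11.52970008408939
slot [0.53197043 0.04321641] [[0.53255038 0.04525986 0.18      ]] [[0.53604241 0.04278282 0.18      ]]
spigot [ 0.61986097 -0.05125715] [[ 0.62238575 -0.0478684   0.206     ]] [[ 0.61970288 -0.05077735  0.206     ]]
sleeve [[ 0.46793088 -0.38266273  0.07      ]] [[ 0.47033663 -0.38445386  0.07      ]]
handle [[0.45630744 0.36043077 0.145     ]] [[0.4557869  0.35833453 0.145     ]]
stand [[0.498, 0.397, 0.085], [0.491, 0.321, 0.085], [0.416, 0.323, 0.085], [0.421, 0.399, 0.085]] [0.45623773 0.36008219 0.085     ] [0.07718182 0.07690612 0.07544658 0.07668412]
A [[ 0.47431573 -0.2828898   0.1       ]]
```

```bash
python3 -m handwheel '[[[0,0,-1.367,0,0,-0.008,0.087],[0,0,-1.367,0,0,-0.008,0.087],[0,0,-1.367,0,0,-0.008,0.087],[0,0,-1.367,0,0,-0.008,0.087],[0,0,-1.367,0,0,-0.008,0.087],[0,0,-1.367,0,0,-0.008,0.087],[0,0,-1.367,0,0,-0.008,0.087],[0,0,-1.367,0,0,-0.008,0.087]]]'
python3 -m handwheel '[[[0,0,0,-0.023,-0.026,0,0.087],[0,0,0,-0.023,-0.026,0,0.087],[0,0,0,-0.023,-0.026,0,0.087],[0,0,0,-0.023,-0.026,0,0.087],[0,0,0,-0.023,-0.026,0,0.087],[0,0,0,-0.023,-0.026,0,0.087],[0,0,0,-0.023,-0.026,0,0.087],[0,0,0,-0.023,-0.026,0,0.087],[0,0,0,0,0,0,0.087],[0,0,0,0,0,0,0.087]]]'
python3 - <<'E'
from h import *
C=cal("wrist"); im=cams.capture("wrist")[:,:,::-1]; cv2.imwrite("pics/w1.png",im)
print(r.sense()["tcp_pos"],r.sense()["ee_rot"].round(3).tolist(),proj(C,[[.468,-.383,.07],[.468,-.383,0]]))
E
```

```text
time_s: 0.9
tcp_pos: [0.2586, -0.5686, 0.2518]
ee_rot: [[0.007, -1.0, -0.001], [-1.0, -0.007, 0.001], [-0.001, 0.001, -1.0]]
wrist_force: [-0.7, -0.3, 0.0]
gripper_width: 1.0
gripper_force: 0.0
time_s: 1.9
tcp_pos: [0.4667, -0.384, 0.2515]
ee_rot: [[0.003, -1.0, -0.001], [-1.0, -0.003, 0.001], [-0.001, 0.001, -1.0]]
wrist_force: [-1.0, 0.1, -0.1]
gripper_width: 1.004
gripper_force: 0.0
[ 0.46617069 -0.38458417  0.25171588] [[0.001, -1.0, -0.001], [-1.0, -0.001, 0.0], [-0.0, 0.001, -1.0]] [[276.3243415  176.96538218]
 [276.34628049 166.53344297]]
```

View pics/w1.png

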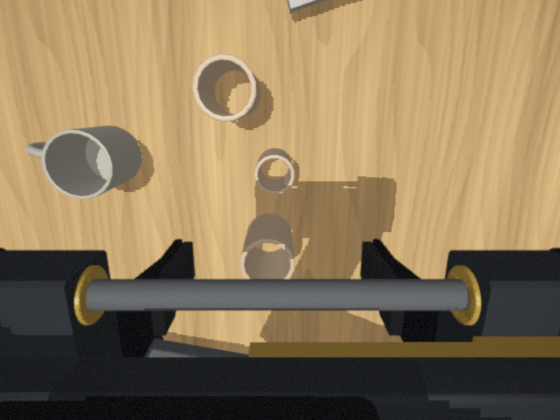

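Sleeve B's rim is at (275,173), 40 px wide, against an expected (276,177) and 42 px. The larger tubes are at (226,88) and (268,250).

Run:
```python
from h import *
C=cal("wrist"); im=cv2.imread("pics/w1.png")
h=cv2.cvtColor(im,cv2.COLOR_BGR2HSV)[130:215,235:320]
m=((h[:,:,1]<75)&(h[:,:,2]>150)).astype(np.uint8)
n,l,s,c=cv2.connectedComponentsWithStats(m)
k=1+s[1:,4].argmax(); ys,xs=np.where(l==k); print(s[k])
(cx,cy),rad=cv2.minEnclosingCircle(np.c_[xs,ys].astype(np.float32)); print(cx+235,cy+130,rad)
p=ray(C,[[cx+235,cy+130]],.07)[0]; print(p, "tool shift",r.sense()["ee_rot"].T@(p-r.sense()["tcp_pos"]))
```

```text
[ 19  25  40  32 295]
274.1354522705078 173.33612060546875 20.310998916625977
[ 0.4700078  -0.38773272  0.07      ] tool shift [ 0.00323564 -0.00401968  0.1817104 ]
```

```bash
python3 -m handwheel '[[[0,0,0,0.002,-0.003,0.03,0.087],[0,0,0,0,0,0.03,0.087],[0,0,0,0,0,0.03,0.087],[0,0,0,0,0,0.03,0.087],[0,0,0,0,0,0.03,0.087],[0,0,0,0,0,0.025,0.087],[0,0,0,0,0,0.02,0.087],[0,0,0,0,0,0.015,0.087],[0,0,0,0,0,0.008,0.087],[0,0,0,0,0,0,0.087]]]'
python3 -m handwheel '[[[0,0,0,0,0,0,0.06],[0,0,0,0,0,0,0.06],[0,0,0,0,0,0,0.05],[0,0,0,0,0,0,0.05],[0,0,0,0,0,0,0.04],[0,0,0,0,0,0,0.04],[0,0,0,0,0,0,0.03],[0,0,0,0,0,0,0.03],[0,0,0,0,0,0,0.03],[0,0,0,0,0,0,0.03]]]'
```

```text
time_s: 2.95
tcp_pos: [0.4681, -0.387, 0.0331]
ee_rot: [[-0.0, -1.0, -0.002], [-1.0, 0.0, 0.001], [-0.001, 0.002, -1.0]]
wrist_force: [0.2, 0.1, -0.8]
gripper_width: 1.001
gripper_force: 0.0
time_s: 3.95
tcp_pos: [0.4697, -0.3867, 0.0343]
ee_rot: [[0.001, -1.0, 0.0], [-1.0, -0.001, -0.0], [0.0, -0.0, -1.0]]
wrist_force: [-0.1, 0.4, 0.6]
gripper_width: 0.489
gripper_force: 30.0
```

```bash
python3 -m handwheel '[[[0,0,0,0,0,-0.01,0.03],[0,0,0,0,0,-0.02,0.03],[0,0,0,0,0,-0.03,0.03],[0,0,0,0,0,-0.03,0.03],[0,0,0,0,0,-0.035,0.03],[0,0,0,0,0,-0.035,0.03],[0,0,0,0,0,-0.035,0.03],[0,0,0,0,0,-0.03,0.03],[0,0,0,0,0,-0.025,0.03],[0,0,0,0,0,-0.02,0.03],[0,0,0,0,0,0,0.03],[0,0,0,0,0,0,0.03]]]'
python3 - <<'E'
from h import *
im=cams.capture("wrist")[:,:,::-1]; C=cal("wrist"); s=r.sense(); T=s["tcp_pos"]
im2=cams.capture("side")[:,:,::-1]; S=cal("side"); 
cv2.imwrite("pics/w2.png",im); cv2.imwrite("pics/s2.png",im2)
print(T,s["gripper_width"]); top=T+[0,0,.036]
print("expected rim centre",proj(C,[top]),"rim y+-23",proj(C,[top+[0,.023,0],top-[0,.023,0],top+[.023,0,0],top-[.023,0,0]]).round().tolist())
q=proj(S,[T+[0,0,.036],T-[0,0,.034]]);print(q)
u,v=q.mean(0).astype(int); a=cv2.resize(im2[max(v-60,0):v+60,u-60:u+60],(400,400),interpolation=2)
b=im[150:420,130:430];b=cv2.resize(b,(400,360)); out=np.zeros((400,800,3),np.uint8); out[:,:400]=a; out[:360,400:]=b
cv2.imwrite("pics/c2.png",out); print(u-60,v-60)
E
```

```text
time_s: 5.15
tcp_pos: [0.4691, -0.3862, 0.3036]
ee_rot: [[0.001, -1.0, -0.0], [-1.0, -0.001, 0.001], [-0.001, 0.0, -1.0]]
wrist_force: [0.6, 0.0, -2.2]
gripper_width: 0.495
gripper_force: 30.0
[ 0.46881829 -0.38597932  0.30264698] 0.48844811398703536
expected rim centre [[278.79031642 259.10193741]] rim y+-23 [[279.0, 299.0], [279.0, 216.0], [234.0, 259.0], [324.0, 259.0]]
[[400.31890009 103.77774662]
 [395.12857836 126.83525785]]
337 55
```

View pics/c2.png

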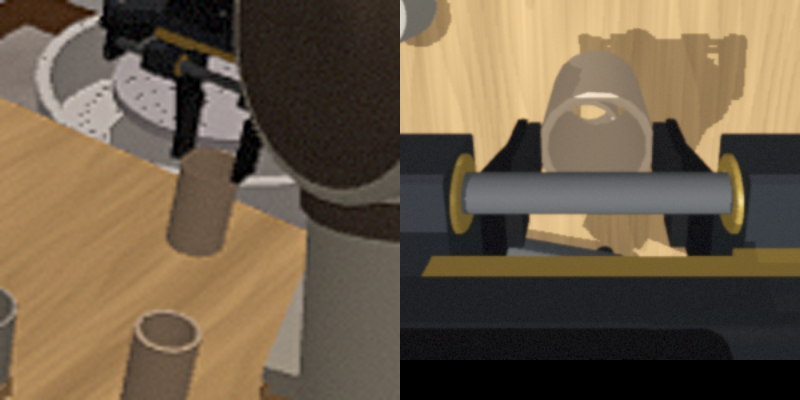

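The sleeve is held upright. In the wrist view its rim centre is at about (278,259), matching the expected (279,259), and in the side view its length fits 70 mm. Next I'll carry it to a lookout short of the spigot.

```bash
python3 -m handwheel '[[[0,0,0,-0.015,-0.01,0,0.03],[0,0,0,-0.03,-0.019,0,0.03],[0,0,0,-0.03,-0.019,0,0.03],[0,0,0,-0.03,-0.019,0,0.03],[0,0,0,-0.03,-0.019,0,0.03],[0,0,0,-0.03,-0.019,0,0.03],[0,0,0,-0.03,-0.019,0,0.03],[0,0,0,-0.025,-0.017,0,0.03],[0,0,0,-0.016,-0.01,0,0.03],[0,0,0,0,0,0,0.03],[0,0,0,0,0,0,0.03],[0,0,0,0,0,0,0.03]]]'
python3 - <<'E'
from h import *
C=cal("wrist"); im=cams.capture("wrist")[:,:,::-1]; s=r.sense()
cv2.imwrite("pics/w3.png",im); print(s["tcp_pos"],proj(C,[[.62,-.05,.206],[.62,-.05,.18],[.533,.044,.18]]))
E
```

```text
time_s: 6.45
tcp_pos: [0.6196, -0.1514, 0.3039]
ee_rot: [[0.0, -1.0, -0.001], [-1.0, -0.0, -0.0], [0.0, 0.001, -1.0]]
wrist_force: [-0.6, 0.5, -1.0]
gripper_width: 0.492
gripper_force: 30.0
[ 0.6196079  -0.15146766  0.3041552 ] [[277.32725014 295.40610056]
 [277.27841547 282.19292861]
 [354.64067595 357.28410923]]
```

View pics/w3.png

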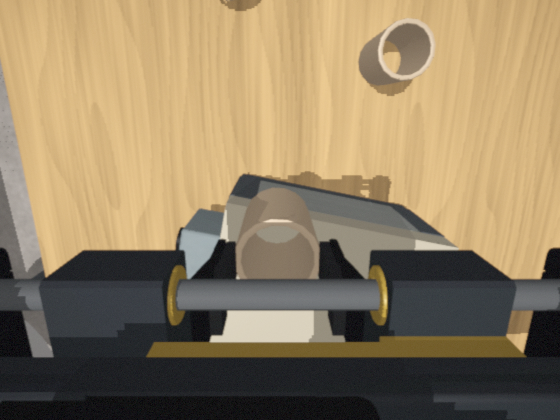

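The camera looks toward tool +x (world -y), so the gripper hides the spigot here. The lid edge is at (400,205), with tubes at the top. I'll go past to y≈0.08, where both the spigot and the slot should be in view.

```bash
python3 -m handwheel '[[[0,0,0,-0.015,0.002,0,0.03],[0,0,0,-0.03,0.005,0,0.03],[0,0,0,-0.03,0.005,0,0.03],[0,0,0,-0.03,0.005,0,0.03],[0,0,0,-0.03,0.006,0,0.03],[0,0,0,-0.03,0.006,0,0.03],[0,0,0,-0.03,0.006,0,0.03],[0,0,0,-0.023,0.005,0,0.03],[0,0,0,-0.012,0,0,0.03],[0,0,0,0,0,0,0.03],[0,0,0,0,0,0,0.03],[0,0,0,0,0,0,0.03]]]'
python3 - <<'E'
from h import *
C=cal("wrist"); im=cams.capture("wrist")[:,:,::-1]; s=r.sense()
cv2.imwrite("pics/w4.png",im); print(s["tcp_pos"],proj(C,[[.62,-.05,.206],[.62,-.05,.18],[.533,.044,.18]]))
np.savez("w4.npz",K=C[0],R=C[1],o=C[2])
E
```

```text
time_s: 7.7
tcp_pos: [0.5801, 0.0784, 0.3041]
ee_rot: [[-0.0, -1.0, -0.0], [-1.0, 0.0, -0.0], [0.0, 0.0, -1.0]]
wrist_force: [-0.7, 0.1, -1.4]
gripper_width: 0.491
gripper_force: 30.0
[0.5800975  0.07839482 0.30409205] [[227.33339669  36.38686565]
 [231.56628911  42.45701121]
 [328.0379305  151.9998451 ]]
```

View pics/w4.png

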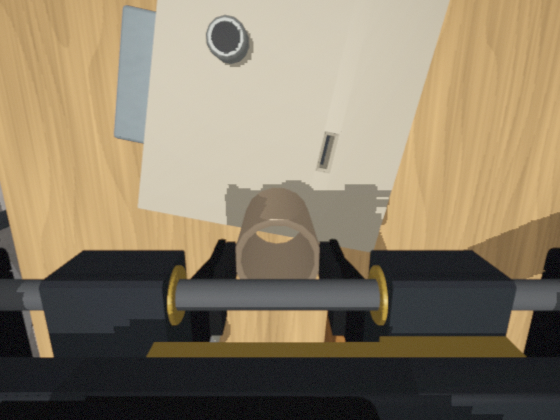

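The spigot top is at about (227,38) and the slot mouth at about (327,151), close to the predicted (227,36) and (328,152). Now I'll refine both.

Run:
```python
from h import *
d=np.load("w4.npz");C=(d["K"],d["R"],d["o"]); im=cv2.imread("pics/w4.png")
g=cv2.cvtColor(im,cv2.COLOR_BGR2GRAY)
def win(x0,x1,y0,y1):
    w=g[y0:y1,x0:x1].astype(float); return w,np.median(w)
# slot
w,m=win(308,346,124,178); mask=(abs(w-m)>14).astype(np.uint8)
n,l,s,c=cv2.connectedComponentsWithStats(mask,connectivity=8);k=1+s[1:,4].argmax();ys,xs=np.where(l==k)
rc=cv2.minAreaRect(np.c_[xs+308,ys+124].astype(np.float32));print("slot rect",rc,s[k])
box=ray(C,cv2.boxPoints(rc),.18);print("slot",box.mean(0),"sides",np.linalg.norm(box-np.roll(box,1,0),axis=1))
e=[box[(i+1)%4]-box[i] for i in range(2)];L=max(e,key=np.linalg.norm);print("slot y-axis deg",np.degrees(np.arctan2(L[1],L[0])))
print("dark",np.argwhere(0) if 0 else w.min(),m)
# spigot: bore at top
w,m=win(195,265,5,80); print("lid",m)
for nm,mk in(("bore",w<70),("notlid",w<m-40)):
    n,l,s,c=cv2.connectedComponentsWithStats(mk.astype(np.uint8));k=1+s[1:,4].argmax();ys,xs=np.where(l==k)
    (cx,cy),(a,b),t=cv2.fitEllipse(cv2.findContours((l==k).astype(np.uint8),0,1)[0][0]); p=(cx+195,cy+5)
    print(nm,p,a,b,ray(C,[p],.206)[0],"diam mm",a*(C[2][2]-.206)/340*1000,s[k])
# lid corner edge: left-bottom corner & edges for yaw
x=[[.62,-.05,.206]];print(proj(C,x))
```

```text
slot rect ((326.44122314453125, 151.7353057861328), (14.309601783752441, 40.503448486328125), 14.03624439239502) [  8   7  23  42 555]
slot [0.53455974 0.04404608 0.18      ] sides [0.01376266 0.0374475  0.0133294  0.03756825]
slot y-axis deg -102.24836505385667
dark 63.0 202.0
lid 203.0Traceback (most recent call last):
  File "<stdin>", line 16, in <module>
ValueError: attempt to get argmax of an empty sequence
```

Run:
```python
from h import *
d=np.load("w4.npz");C=(d["K"],d["R"],d["o"]); g=cv2.cvtColor(cv2.imread("pics/w4.png"),cv2.COLOR_BGR2GRAY)[5:80,195:265]
print(g.min(), g[33,8:60:2])
t,mk=cv2.threshold(g,0,255,cv2.THRESH_BINARY_INV+cv2.THRESH_OTSU)
for nm,mk in(("bore",(g<80).astype(np.uint8)),("otsu",mk)):
    cs=cv2.findContours(mk,0,1)[0]; c=max(cs,key=cv2.contourArea); (cx,cy),(a,b),_=cv2.fitEllipse(c)
    p=(cx+195,cy+5);print(nm,t,p,a,b,cv2.boundingRect(c),ray(C,[p],.206)[0],ray(C,[p],.193)[0])
```

```text
74 [205 186 146 205 119  77  80  80  80  80  80  79  80  79  82  80  77  80
 100 204 146 104  91 123 162 201]
bore 150.0 (225.51882934570312, 35.01092720031738) 21.39653778076172 24.07134246826172 (18, 18, 26, 26) [ 0.62138823 -0.05098632  0.206     ] [ 0.62317662 -0.05341152  0.193     ]
otsu 150.0 (229.04547500610352, 40.683712005615234) 41.13046646118164 53.66728973388672 (11, 10, 47, 52) [ 0.61877188 -0.04690657  0.206     ] [ 0.62044446 -0.04915118  0.193     ]
```

The spigot is at (0.621, -0.051), and all views agree to within 2 mm. I'll move over it and lower to just above its top.

```bash
python3 -m handwheel '[[[0,0,0,0.015,-0.004,0,0.03],[0,0,0,0.025,-0.008,0,0.03],[0,0,0,0.03,-0.01,0,0.03],[0,0,0,0.03,-0.01,0,0.03],[0,0,0,0.02,-0.006,0,0.03],[0,0,0,0.01,-0.0032,0,0.03],[0,0,0,0,0,0.02,0.03],[0,0,0,0,0,0.02,0.03],[0,0,0,0,0,0.012,0.03],[0,0,0,0,0,0.005,0.03],[0,0,0,0,0,0,0.03],[0,0,0,0,0,0,0.03]]]'
python3 - <<'E'
from h import *
for n in("side","top"):
    C=cal(n); im=cams.capture(n)[:,:,::-1]; cv2.imwrite(f"pics/{n}5.png",im)
s=r.sense();T=s["tcp_pos"];print(T,.6213-T[0],-.0513-T[1],s["wrist_force"])
E
```

```text
time_s: 8.95
tcp_pos: [0.6219, -0.0504, 0.2482]
ee_rot: [[0.002, -1.0, 0.002], [-1.0, -0.002, -0.0], [0.0, -0.002, -1.0]]
wrist_force: [-0.3, 0.0, -1.3]
gripper_width: 0.494
gripper_force: 30.0
[ 0.62190987 -0.05035022  0.24837116] -0.0006098668126520712 -0.0009497764026343072 [ 0.19941625  0.18294112 -1.25950634]
```

Aligned to within 1 mm. Lowering gently.

```bash
python3 -m handwheel '[[[0,0,0,0.001,0.0005,0.005,0.03],[0,0,0,0,0,0.005,0.03],[0,0,0,0,0,0.004,0.03],[0,0,0,0,0,0,0.03],[0,0,0,0,0,0,0.03]]]'
```

```text
time_s: 9.55
tcp_pos: [0.6208, -0.0515, 0.233]
ee_rot: [[0.001, -1.0, -0.0], [-1.0, -0.001, -0.0], [0.0, 0.0, -1.0]]
wrist_force: [0.9, -0.5, -1.4]
gripper_width: 0.49
gripper_force: 30.0
```

```bash
python3 -m handwheel '[[[0,0,0,0,0,0.005,0.03],[0,0,0,0,0,0.005,0.03],[0,0,0,0,0,0.005,0.03],[0,0,0,0,0,0.002,0.03],[0,0,0,0,0,0,0.03],[0,0,0,0,0,0,0.03]]]'
```

```text
time_s: 10.15
tcp_pos: [0.6209, -0.0515, 0.2162]
ee_rot: [[0.001, -1.0, 0.0], [-1.0, -0.001, -0.0], [0.0, -0.0, -1.0]]
wrist_force: [0.6, 1.0, -0.8]
gripper_width: 0.492
gripper_force: 30.0
```

```bash
python3 -m handwheel '[[[0,0,0,0,0,0.001,0.03],[0,0,0,0,0,0.001,0.03],[0,0,0,0,0,0.001,0.03],[0,0,0,0,0,0,0.03],[0,0,0,0,0,0,0.03]]]'
```

```text
time_s: 10.65
tcp_pos: [0.6212, -0.0515, 0.2142]
ee_rot: [[0.001, -1.0, 0.002], [-1.0, -0.001, -0.0], [0.0, -0.002, -1.0]]
wrist_force: [-0.8, 1.2, 3.9]
gripper_width: 0.492
gripper_force: 30.0
```

It touched down at the expected height (0.214) with about 5 N. Now I'll release and rise.

```bash
python3 -m handwheel '[[[0,0,0,0,0,0,0.055],[0,0,0,0,0,0,0.06],[0,0,0,0,0,0,0.07],[0,0,0,0,0,0,0.087],[0,0,0,0,0,0,0.087],[0,0,0,0,0,0,0.087],[0,0,0,0,0,-0.02,0.087],[0,0,0,0,0,-0.03,0.087],[0,0,0,0,0,-0.03,0.087],[0,0,0,0,0,-0.03,0.087],[0,0,0,0,0,-0.02,0.087],[0,0,0,0,0,0,0.087]]]'
python3 - <<'E'
from h import *
s=r.sense();print(s["joints"].round(1),s["tcp_pos"])
# desired tool y along probe x (stand yaw) : stand edges
C=cal("top");g=lambda l:(np.array(l)-[340,408])/3.8+[125,220]-.35
st=ray(C,g([(394,446),(487,456),(478,548),(384,540)]),.085)
x=st[0]+st[1]-st[2]-st[3];y=st[0]+st[3]-st[1]-st[2];print(np.degrees(np.arctan2(x[1],x[0])),np.degrees(np.arctan2(y[1],y[0]))-90)
E
```

```text
time_s: 11.85
tcp_pos: [0.6222, -0.0517, 0.347]
ee_rot: [[0.001, -1.0, 0.007], [-1.0, -0.001, 0.0], [-0.0, -0.007, -1.0]]
wrist_force: [-0.5, 0.1, -0.5]
gripper_width: 0.999
gripper_force: 0.0
[ 10.1  18.5  17.3   0.1 -88.4 -10.1] [ 0.6221671  -0.05165448  0.34698909]
-1.62641814782418 -4.3873397701798496
```

```bash
python3 -m handwheel '[[[0,0,0,-0.015,0.006,0,0.087],[0,0,0,-0.03,0.011,0,0.087],[0,0,0,-0.045,0.016,0,0.087],[0,0,0,-0.045,0.016,0,0.087],[0,0,0,-0.045,0.017,0,0.087],[0,0,0,-0.045,0.017,0,0.087],[0,0,0,-0.045,0.017,0,0.087],[0,0,0,-0.045,0.017,0,0.087],[0,0,0,-0.045,0.017,0,0.087],[0,0,0,-0.045,0.016,0,0.087],[0,0,0,-0.03,0.011,0,0.087],[0,0,0,-0.017,0.005,0,0.087]]]'
python3 -m handwheel '[[[0,0,0,0,0,0.02,0.087],[0,0,0,0,0,0,0.087],[0,0,0,0,0,0,0.087]]]'
python3 - <<'E'
from h import *
C=cal("wrist"); im=cams.capture("wrist")[:,:,::-1]; sd=cams.capture("side")[:,:,::-1]
cv2.imwrite("pics/w6.png",im);cv2.imwrite("pics/side6.png",sd); np.savez("w6.npz",K=C[0],R=C[1],o=C[2])
print(r.sense()["tcp_pos"],proj(C,[[.456,.36,.145],[.456,.36,.085]]))
a=cv2.resize(im[40:340,60:460],(470,352)); b=cv2.resize(sd[130:260,200:330],(325,325),interpolation=2)
o=np.zeros((352,800,3),np.uint8);o[:,:470]=a;o[:325,472:797]=b;cv2.imwrite("pics/c6.png",o)
E
```

```text
time_s: 13.05
tcp_pos: [0.4518, 0.4027, 0.341]
ee_rot: [[0.004, -1.0, -0.003], [-1.0, -0.004, -0.002], [0.002, 0.003, -1.0]]
wrist_force: [0.1, -0.2, -0.5]
gripper_width: 1.001
gripper_force: 0.0
time_s: 13.35
tcp_pos: [0.4541, 0.3996, 0.3226]
ee_rot: [[0.001, -1.0, -0.001], [-1.0, -0.001, -0.002], [0.002, 0.001, -1.0]]
wrist_force: [0.9, 0.2, 0.6]
gripper_width: 0.997
gripper_force: 0.0
[0.45477215 0.3998146  0.32398886] [[275.90132017 141.2785476 ]
 [275.99884457 136.77896865]]
```

View pics/c6.png

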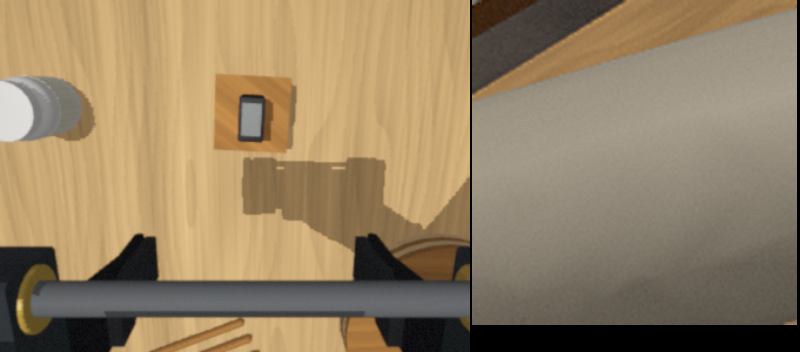

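The handle is at crop (252,118), or wrist pixel (274,140) against a predicted (276,141), on its square stand. The jar is off to the left, and the arm blocks the side view of the kiln.

Run:
```python
from h import *
d=np.load("w6.npz");C=(d["K"],d["R"],d["o"]); im=cv2.imread("pics/w6.png")
h=cv2.cvtColor(im,cv2.COLOR_BGR2HSV)
x0,y0=225,90; w=h[y0:185,x0:325]
def rect(m,z,nm):
    cs=cv2.findContours(m.astype(np.uint8),0,1)[0];c=max(cs,key=cv2.contourArea)+[x0,y0]
    rc=cv2.minAreaRect(c); b=ray(C,cv2.boxPoints(rc),z); e=[b[(i+1)%4]-b[i] for i in range(2)]
    L=max(e,key=np.linalg.norm); print(nm,rc,b.mean(0).round(4),[np.linalg.norm(i).round(4) for i in e],"long axis",np.degrees(np.arctan2(L[1],L[0])))
g=cv2.cvtColor(im,cv2.COLOR_BGR2GRAY)[y0:185,x0:325]
rect((w[:,:,1]<60)&(g>110),.145,"top")
rect((g<60)|(w[:,:,1]<60),.145,"all")
rect(w[:,:,1]>150,.085,"stand")
```

```text
top ((273.5, 141.0), (17.0, 28.0), 0.0) [0.4586 0.3599 0.145 ] [np.float64(0.03), np.float64(0.0182)] long axis -90.50606176315348
all ((273.91754150390625, 140.31442260742188), (20.932931900024414, 39.05059051513672), 2.6025619506835938) [0.4582 0.3593 0.145 ] [np.float64(0.0418), np.float64(0.0224)] long axis -93.21448364375122
stand ((274.021484375, 136.35250854492188), (63.23200988769531, 62.935150146484375), 3.0940582752227783) [0.4585 0.3604 0.085 ] [np.float64(0.0777), np.float64(0.0774)] long axis -94.68997169247432
```

The handle is at (0.458, 0.360), its top measures 22 x 42 mm, and its yaw is about -3.3°. I'll align to that, descend and grip.

```bash
python3 -m handwheel '[[[0,0,0,0.01,-0.001,0,0.087],[0,0,0,0.02,-0.0016,0,0.087],[0,0,0,0.01,-0.001,0,0.087],[0,0,0.55,0,0,0.02,0.087],[0,0,0,0,0,0.03,0.087],[0,0,0,0,0,0.03,0.087],[0,0,0,0,0,0.02,0.087],[0,0,0,0,0,0,0.087],[0,0,0,0,0,0,0.087]]]'
```

```text
time_s: 14.35
tcp_pos: [0.4586, 0.3598, 0.2243]
ee_rot: [[-0.057, -0.998, 0.001], [-0.998, 0.057, 0.0], [-0.001, -0.001, -1.0]]
wrist_force: [0.1, 0.4, 1.7]
gripper_width: 1.001
gripper_force: 0.0
```

```bash
python3 -m handwheel '[[[0,0,0,0,0,0.02,0.087],[0,0,0,0,0,0.03,0.087],[0,0,0,0,0,0.03,0.087],[0,0,0,0,0,0.02,0.087],[0,0,0,0,0,0.015,0.087],[0,0,0,0,0,0.008,0.087],[0,0,0,0,0,0,0.087],[0,0,0,0,0,0,0.087]]]'
python3 -m handwheel '[[[0,0,0,0,0,0,0.06],[0,0,0,0,0,0,0.05],[0,0,0,0,0,0,0.04],[0,0,0,0,0,0,0.035],[0,0,0,0,0,0,0.03],[0,0,0,0,0,0,0.025],[0,0,0,0,0,0,0.02],[0,0,0,0,0,0,0.01],[0,0,0,0,0,0,0.01],[0,0,0,0,0,0,0.01],[0,0,0,0,0,0,0.01]]]'
```

```text
time_s: 15.15
tcp_pos: [0.4588, 0.3611, 0.1017]
ee_rot: [[-0.056, -0.998, 0.002], [-0.998, 0.056, 0.002], [-0.002, -0.002, -1.0]]
wrist_force: [-0.0, 0.6, 0.6]
gripper_width: 1.001
gripper_force: 0.0
time_s: 16.25
tcp_pos: [0.4579, 0.3603, 0.1001]
ee_rot: [[-0.056, -0.998, 0.0], [-0.998, 0.056, -0.0], [0.0, -0.0, -1.0]]
wrist_force: [0.6, 0.6, -0.4]
gripper_width: 0.274
gripper_force: 30.0
```

The opening reads 23.8 mm, which fits the 24 mm handle. Lifting straight up.

```bash
python3 -m handwheel '[[[0,0,0,0,0,-0.008,0.01],[0,0,0,0,0,-0.015,0.01],[0,0,0,0,0,-0.02,0.01],[0,0,0,0,0,-0.025,0.01],[0,0,0,0,0,-0.03,0.01],[0,0,0,0,0,-0.03,0.01],[0,0,0,0,0,-0.03,0.01],[0,0,0,0,0,-0.025,0.01],[0,0,0,0,0,-0.02,0.01],[0,0,0,0,0,-0.012,0.01],[0,0,0,0,0,0,0.01],[0,0,0,0,0,0,0.01]]]'
python3 - <<'E'
from h import *
C=cal("wrist"); im=cams.capture("wrist")[:,:,::-1]; S=cal("side");sd=cams.capture("side")[:,:,::-1]
s=r.sense();T=s["tcp_pos"];X=s["ee_rot"]
cv2.imwrite("pics/w7.png",im);cv2.imwrite("pics/side7.png",sd); np.savez("w7.npz",K=C[0],R=C[1],o=C[2])
pt=lambda x,y,z:T+X@np.array([x,y,z])
print(T,s["gripper_width"],s["wrist_force"])
q=[pt(a,b,-.0445) for a,b in((.021,.012),(.021,-.012),(-.021,0))]+[pt(a,0,.0855) for a in(.015,-.015)]+[pt(.015,0,.0155)]
print(proj(C,q).round(1).tolist()); p=proj(S,q); print(p.round(1).tolist())
a=cv2.resize(im[120:300,180:380],(400,360)); u,v=p.mean(0).astype(int)
b=cv2.resize(sd[max(v-50,0):v+50,max(u-50,0):u+50],(390,390),interpolation=2)
o=np.zeros((392,800,3),np.uint8);o[:360,:400]=a;o[:390,402:792]=b;cv2.imwrite("pics/c7.png",o);print(u-50,v-50)
E
```

```text
time_s: 17.45
tcp_pos: [0.4574, 0.3601, 0.3141]
ee_rot: [[-0.056, -0.998, -0.002], [-0.998, 0.056, -0.001], [0.001, 0.002, -1.0]]
wrist_force: [-0.4, 1.1, -2.1]
gripper_width: 0.274
gripper_force: 30.0
[0.45733417 0.35988264 0.31345966] 0.2734500206588121 [-0.8613171  -0.50753584 -1.14269301]
[[304.0, 225.1], [253.3, 225.1], [278.5, 303.3], [278.0, 180.3], [277.9, 214.1], [278.2, 202.8]]
[[167.1, 283.6], [159.1, 274.5], [139.7, 294.8], [176.2, 321.3], [161.9, 331.9], [167.9, 301.0]]
111 251
```

View pics/c7.png

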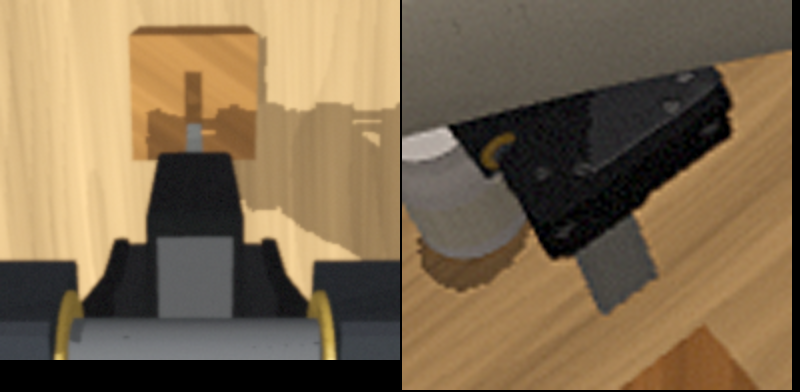

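The probe hangs true. The blade tip is at side pixels (163,331)/(176,322) against expected (162,332)/(176,321), and at wrist (277,182) against (278,180). Next I'll travel to above the slot and turn to its yaw.

```bash
python3 -m handwheel '[[[0,0,0,0.015,-0.005,0,0.01],[0,0,0,0.03,-0.009,0,0.01],[0,0,0,0.035,-0.011,0,0.01],[0,0,0,0.035,-0.011,0,0.01],[0,0,0,0.035,-0.011,0,0.01],[0,0,0,0.035,-0.011,0,0.01],[0,0,0,0.035,-0.011,0,0.01],[0,0,0,0.035,-0.01,0,0.01],[0,0,0,0.03,-0.009,0,0.01],[0,0,0,0.018,-0.0048,0,0.01],[0,0,0.735,0.008,-0.002,0,0.01],[0,0,0.735,0,0,0,0.01]]]'
python3 -m handwheel '[[[0,0,0,0,0,0,0.01],[0,0,0,0,0,0,0.01],[0,0,0,0,0,0,0.01]]]'
python3 - <<'E'
from h import *
s=r.sense();T=s["tcp_pos"];X=s["ee_rot"]
C=cal("wrist"); im=cams.capture("wrist")[:,:,::-1]; sd=cams.capture("side")[:,:,::-1];S=cal("side");tp=cams.capture("top")[:,:,::-1]
cv2.imwrite("pics/w8.png",im);cv2.imwrite("pics/side8.png",sd);cv2.imwrite("pics/top8.png",tp); np.savez("w8.npz",K=C[0],R=C[1],o=C[2])
print(T,X.round(3).tolist(),"shift tool to slot",X.T@(np.array([.5346,.0440,T[2]])-T),s["gripper_width"])
print("tip",proj(C,[T+X@[.015,0,.0855]]),"slot",proj(C,[[.5346,.044,.18]]))
a=cv2.resize(im[20:320,80:480],(480,360)); q=proj(S,[[.55,0,.22]])[0].astype(int)
b=cv2.resize(sd[q[1]-60:q[1]+60,q[0]-50:q[0]+50],(300,360),interpolation=2)
o=np.zeros((360,784,3),np.uint8);o[:,:480]=a;o[:,484:]=b;cv2.imwrite("pics/c8.png",o);print(q)
E
```

```text
time_s: 18.75
tcp_pos: [0.5346, 0.0423, 0.3144]
ee_rot: [[-0.214, -0.977, -0.002], [-0.977, 0.214, -0.001], [0.001, 0.001, -1.0]]
wrist_force: [-0.5, -0.1, -1.7]
gripper_width: 0.272
gripper_force: 30.0
time_s: 19.05
tcp_pos: [0.5348, 0.0444, 0.3149]
ee_rot: [[-0.208, -0.978, -0.001], [-0.978, 0.208, -0.0], [0.0, 0.0, -1.0]]
wrist_force: [0.7, -0.1, -1.8]
gripper_width: 0.269
gripper_force: 30.0
[0.5348118  0.04444806 0.31490483] [[-0.208, -0.978, -0.001], [-0.978, 0.208, -0.0], [0.0, 0.0, -1.0]] shift tool to slot [4.82254220e-04 1.14210756e-04 1.94635711e-07] 0.2691139664766155
tip [[277.7363255  180.72991151]] slot [[277.67450475 184.76124868]]
[271 200]
```

View pics/c8.png

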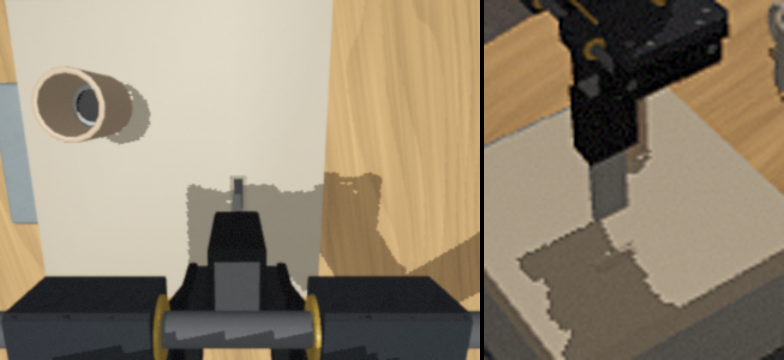

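The sleeve stands upright and seated over the spigot, at crop (70,105). The slot's far end is at wrist pixel (278,167), in line with the blade and within about 1 mm of prediction. Lowering into the bevel.

```bash
python3 -m handwheel '[[[0,0,0,0.0004,0,0.015,0.01],[0,0,0,0,0,0.015,0.01],[0,0,0,0,0,0.01,0.01],[0,0,0,0,0,0.007,0.01],[0,0,0,0,0,0.004,0.01],[0,0,0,0,0,0.003,0.01],[0,0,0,0,0,0,0.01],[0,0,0,0,0,0,0.01]]]'
```

```text
time_s: 20.0
tcp_pos: [0.5356, 0.0439, 0.2646]
ee_rot: [[-0.208, -0.978, 0.004], [-0.978, 0.208, -0.0], [-0.001, -0.004, -1.0]]
wrist_force: [-3.8, 0.3, 8.5]
gripper_width: 0.272
gripper_force: 30.1
```

Contact came early (10 N up, -3.8 N in x), so the blade is riding the bevel on its +x side. I'll back off, shift 2.3 mm toward -x and retry.

```bash
python3 -m handwheel '[[[0,0,0,0,0,-0.006,0.01],[0,0,0,0,0,-0.006,0.01],[0,0,0,0,0.0023,0,0.01],[0,0,0,0,0,0,0.01],[0,0,0,0,0,0,0.01]]]'
python3 -m handwheel '[[[0,0,0,0,0,0.004,0.01],[0,0,0,0,0,0.004,0.01],[0,0,0,0,0,0.003,0.01],[0,0,0,0,0,0.002,0.01],[0,0,0,0,0,0,0.01],[0,0,0,0,0,0,0.01]]]'
```

```text
time_s: 20.5
tcp_pos: [0.5325, 0.0446, 0.2727]
ee_rot: [[-0.209, -0.978, -0.001], [-0.978, 0.209, -0.0], [0.0, 0.001, -1.0]]
wrist_force: [-0.1, 0.0, -1.8]
gripper_width: 0.277
gripper_force: 30.0
time_s: 21.1
tcp_pos: [0.5327, 0.0445, 0.2601]
ee_rot: [[-0.209, -0.978, -0.0], [-0.978, 0.209, -0.0], [0.0, 0.0, -1.0]]
wrist_force: [-0.5, 0.0, -1.2]
gripper_width: 0.272
gripper_force: 30.0
```

It's free now. Continuing down.

```bash
python3 -m handwheel '[[[0,0,0,0,0,0.004,0.01],[0,0,0,0,0,0.005,0.01],[0,0,0,0,0,0.005,0.01],[0,0,0,0,0,0.005,0.01],[0,0,0,0,0,0.005,0.01],[0,0,0,0,0,0.004,0.01],[0,0,0,0,0,0,0.01],[0,0,0,0,0,0,0.01]]]'
```

```text
time_s: 21.9
tcp_pos: [0.5327, 0.0445, 0.2321]
ee_rot: [[-0.209, -0.978, -0.0], [-0.978, 0.209, -0.0], [0.0, 0.0, -1.0]]
wrist_force: [0.1, -0.3, -1.4]
gripper_width: 0.271
gripper_force: 30.0
```

```bash
python3 -m handwheel '[[[0,0,0,0,0,0.005,0.01],[0,0,0,0,0,0.006,0.01],[0,0,0,0,0,0.006,0.01],[0,0,0,0,0,0.005,0.01],[0,0,0,0,0,0.003,0.01],[0,0,0,0,0,0.0015,0.01],[0,0,0,0,0,0,0.01],[0,0,0,0,0,0,0.01],[0,0,0,0,0,0,0.01]]]'
python3 - <<'E'
from h import *
s=r.sense();T=s["tcp_pos"];X=s["ee_rot"]
im=cams.capture("wrist")[:,:,::-1];C=cal("wrist");S=cal("side");sd=cams.capture("side")[:,:,::-1];cv2.imwrite("pics/side9.png",sd)
print(T,s["wrist_force"],s["joint_velocities"].round(2))
P=[T+X@[a,b,z] for z in(.0155,.0255,-.0445) for a,b in((.021,.012),(-.021,.012),(-.021,-.012))]
p=proj(S,P);print(p.round(1).tolist())
u,v=p.mean(0).astype(int);u0,v0=u-35,v-45
b=cv2.resize(sd[v0:v0+90,u0:u0+90],(540,540),interpolation=2)
cv2.imwrite("pics/c9.png",b);print(((p-[u0,v0])*6).round().tolist())
E
```

```text
time_s: 22.8
tcp_pos: [0.5327, 0.0446, 0.2058]
ee_rot: [[-0.209, -0.978, 0.0], [-0.978, 0.209, 0.0], [-0.0, -0.0, -1.0]]
wrist_force: [-0.1, 0.5, -2.1]
gripper_width: 0.27
gripper_force: 30.0
[0.53267768 0.04461995 0.20581284] [-0.05117033  0.51980947 -2.06888544] [ 0.05 -0.05 -0.    0.06  0.14  0.06]
[[274.6, 222.5], [259.4, 230.4], [254.0, 224.0], [274.7, 225.4], [259.6, 233.2], [254.2, 226.8], [273.9, 204.7], [258.0, 212.6], [252.3, 206.2]]
[[285.0, 285.0], [195.0, 332.0], [162.0, 294.0], [286.0, 302.0], [196.0, 349.0], [163.0, 311.0], [281.0, 178.0], [186.0, 226.0], [152.0, 187.0]]
```

View pics/c9.png

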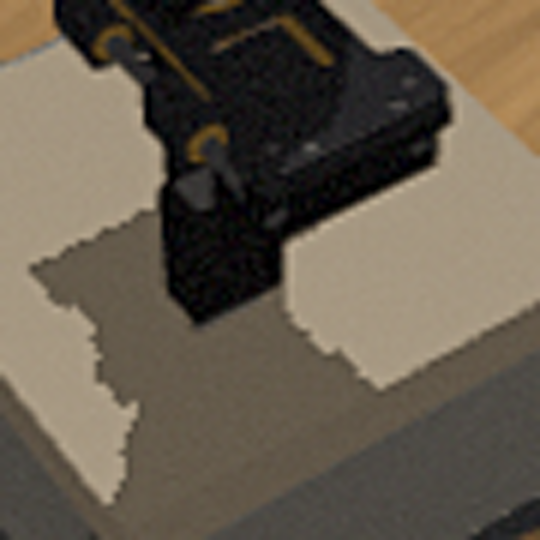

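Run:
```python
from h import *
S=cal("side"); s=r.sense()
X9=s["ee_rot"]
for n,T in((7,[.4573,.3599,.3135]),(8,[.5348,.0444,.3149]),(9,[.5327,.0446,.2058])):
    X=X9 if n>7 else np.array([[-.056,-.998,0],[-.998,.056,0],[0,0,-1.]])
    g=cv2.cvtColor(cv2.imread(f"pics/side{n}.png"),cv2.COLOR_BGR2GRAY)
    p=proj(S,[np.array(T)+X@[a,b,.0155] for a,b in((-.021,.012),(-.021,-.012),(.021,.012))])
    out=[]
    for f in(-.85,-.6,-.3,.3,.6,.9):   # columns along left and front bottom edges
        q=p[0]+abs(f)*((p[1] if f<0 else p[2])-p[0]); col=cv2.remap(g,np.full((25,1),q[0],np.float32),np.float32(q[1]-14+np.arange(25))[:,None],1).ravel().astype(float)
        k=np.where(col<32)[0]; out.append(round(k.max()-14,1) if len(k) else None)
    print(n,p[0].round(1),out,g[int(p[0][1])-3,int(p[0][0])+2])
```

```text
7 [153.1 319. ] [np.int64(2), np.int64(2), np.int64(-1), np.int64(-3), np.int64(-3), np.int64(-4)] 63
8 [256.2 196.2] [np.int64(-3), np.int64(-3), np.int64(-3), np.int64(-2), np.int64(-2), np.int64(-3)] 8
9 [259.4 230.4] [np.int64(-2), np.int64(-2), np.int64(-2), np.int64(-2), np.int64(-2), np.int64(-3)] 12
```

The handle's edge offset is the same before and after the bevel contact, so there was no slip and the gap is about 10 mm. Everything is still, so I'm handing in.

```bash
python3 -c "
from station import r
print(r.finish_job())"
```

```text
the job is handed in; nothing more can be done
None
```

The job is handed in: the vent sleeve is fully home on the spigot and released, and the probe is held still and upright in the lid slot with its handle about 10 mm above the lid; the blade touched the slot's bevel once at about 10 N before I re-aligned it, and the mug and jar were not touched.

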